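Reverse the grinding-wheel arbor in its cradle

TASK

The wheel arbor with the brass flange lies the wrong way round in its cradle on the glass-grinding bench. Lift it out, turn it end for end and lay it gently back down in both saddles, so that its brass flange is at the green saddle's end and its blue cap at the grey one's, roughly centred. Do not bump the two coolant nozzles beside the cradle, and leave the stemmed glass standing where it is.

Things in the scene. Friction and masses are not known exactly. Their poses are not given: they have to be found in the camera images.
- arbor: Steel shaft 230 mm long, 20 mm diameter, about 0.6 kg; brass flange (40 mm diameter, 10 mm thick) near one end, blue cap (28 mm diameter, 30 mm long) at the other. Origin: centre of the brass flange, on the axis. x runs along the shaft towards the blue cap; mid-shaft, the place to grip and nearly the centre of mass, is at x = 90 mm, the ends at x = -25 and 205 mm. It may roll about x.
- cradle: Fixed base plate 160 x 80 x 12 mm; V saddles 16 mm thick, 55 mm either side of centre, tips 71 mm high, free between them. Origin: centre of underside, on the bench; x runs along the arbor to the green saddle (grey at -x), z up. A seated shaft's axis is at y = 0, z = 55 mm, flange about 90 mm from centre outside a saddle, 20 mm play along x; at the start flange on the grey side.
- nozzles: Two fixed upright coolant nozzles, one either side of the cradle: copper pipes with orange tips, 20 mm diameter, feet 32 mm, 85 mm tall in all. Origin: on the bench midway between them, near the cradle's centre; they stand at (x, y) = (45, 80) and (-45, -80) mm in this frame, z up, within the circle swept by the arbor's ends when it turns about its middle.
- goblet: Stemmed glass: foot 68 mm, bowl 72 mm diameter, 156 mm tall, standing about 200 to 230 mm from the cradle's centre. Origin: centre of its underside, z up. Also on the bench, not needed, over 150 mm from the cradle's centre: a red-brown dressing stone 25 mm tall and a shorter arbor with dark flange and black cap in a wooden rack, under 65 mm tall.
Things that resemble listed ones, but are neither listed nor needed, are in the scene too. What is shaped like the cradle but turquoise is not meant.

How it is judged:
By the outcome, as a careful person would: the job done as asked, in the order asked, and still so for the second after the job is handed in, with the robot touching nothing.
It also fails if it takes over 38 s, if anything falls off the work surface, if the arm or the gripper's body presses on something with over 40 N, if the wrist force passes 120 N, or if a joint passes its speed limit or range.

ROBOT

A 7-joint arm with a two-finger parallel gripper is mounted at the origin on the work surface. World frame = base frame: x ahead of the robot, y to its left, z up, the work surface at z = 0. Lengths are in m, angles in rad, forces in N, time in s.
With the tool pointing down it reaches from about 0.425 to 0.925 m from the base axis. Payload 6.8 kg.
Tool frame: the origin (TCP) lies midway between the tips of the shut fingers; the grasp point (between the pads) lies 19 mm behind it; z points along the fingers, y is the line along which they close (so a half turn about z gives the same grasp; the last joint's range is limited). The gripper opens to 85 mm and grips with 20 to 120 N. Pads are 22 mm wide; open, the fingers measure 114 mm over their backs; the gripper's body (76 mm by 85 mm) begins 54 mm behind the grasp point. The pads swing forward as they close: fully open they stand 13 mm farther back than shut.
Start: joints at [-1.408, 0.477, 0.022, 1.555, -0.011, 1.109, -0.083], TCP at [0.181, 0.65, 0.231] pointing down, gripper open.
Joint ranges: [-2.96, 2.96], [-0.34, 2.1], [-1.41, 1.46], [0.24, 2.44], [-1.37, 4.51], [0.17, 1.92], [-2.96, 2.96]. Speed limits (rad/s): [2.39, 2.39, 3.14, 3.14, 3.14, 3.14, 3.14].

INTERFACE

Orientations are given as a rotation vector (axis times angle).
In Python, from bench import r gives the robot as it stands. The module is installed in compiled form; this text tells all that it offers.
- The arm moves only by the tool apply_moves, never from a script. Its argument "rows" is a list of rows, each a list of 6 numbers: the shift along the tool's x, y, z scaled (see below), then the turn, a rotation vector about the tool's x, y, z scaled (see below). A call has 1 to 5 rows; each row is the pose to reach, as a shift and turn from the pose commanded when the call began, along the tool's axes at that moment; what a row does not reach only later rows make up. The controller multiplies each number of a shift by 0.25 m and each number of a turn by 90 degrees. A row lasts 1/8 s, in which the tool goes at most 62.5 mm and 10.7 degrees, less where a joint would pass 70% of its speed; a pose out of reach is approached as far as the arm can. A call with a number of a shift or a turn outside -1 to 1 is refused whole. A call with a gripper value outside its range is refused whole. "claw" is the opening, from 0 (shut) to 1 (fully open), set as the call begins (left out, the last holds). The fingers move at their own pace and stop on an object; "newtons" is the grip in N (left out, the last holds). Time passes only in rows, so rows that repeat a pose let the fingers close. It gives the time, the measured TCP pose, the force, the opening and the grip force at its end, in the units of the state.
- r.get_obs(): the state, without advancing time (a new reading comes with each control period).
- r.grab_frame(name): name is "scene" or "top" or "wrist"; returns a dict with "pixels" (384x512x3 uint8, red, green, blue), "intrinsics" (3x3 intrinsics, pixels), "eye" and "attitude" of the camera in the world. Camera axes: x right, y up, looking along -z (the intrinsics and any distortion apply to the point x, -y, -z); pixel columns grow to the right and rows downward; lengths in m; the calibration is good to about 2 mm. A picture is of the moment at which its call begins. There is no depth.
- r.hand_in(): hands the job in; it is judged then, once.
Trained networks look in a picture, given as the dict that the camera call returned (one of the last four; its "shot" number tells which), for a name from the list of things; names that differ only in an ending like _2 or _b are one class to them, and where a whole thing is asked for, a point or a joint stands for the part that bears it (a point fixed in the world has none). Each returns a list of dicts, best first, with "conf" (0 to 1); they miss things now and then, are a little off and sometimes report something else, mostly with a low value. They report only what shows in the picture. A call takes as long as a camera call. They do not tell look-alikes from the thing itself.
- r.search_frame(picture, thing): "rect" ([left, top, width, height] in pixels, round what is visible of it).
- r.outline_of(picture, thing): "pixels" (384x512 bool, what is visible of it) and "rect" ([left, top, width, height] in pixels, round what is visible of it).
- r.landmark_of(picture, thing): "point" ([column, row] in pixels: a listed point, or the origin of a listed thing).
The state is a dict: "clock": time; "joints": joint angles; "qvel": joint speeds; "tau": joint torques, N m; "tcp_pos": TCP position; "orientation": TCP orientation; "contact_force": force on the tool from outside, world axes, zero at the start; "moment": the same for the moment, N m; "grip_width": finger opening in m; "gripper_force": force on a finger pad.
Only numpy, scipy, OpenCV 4.12 (cv2) and the standard library are available. Lean on these libraries where they do the work, as an engineer would, in place of code of your own. Each camera call takes 0.05 s, during which the arm holds its last target. There are 200 camera calls.

## Working session

There is one attempt and no reset: what is moved stays moved. The work goes in short steps, Python scripts to look and compute and a tool call to move; the robot and the scene stay as the last step left them, time stands still between calls to the robot, and variables do not carry over. Pictures are saved under pics/ and viewed, at most 10 in all, crops included, and the job is handed in when it is done.

Besides the shell and the picture viewer there is one more tool, called after ">>>" by a JSON object that holds its "method" and its "body", one argument or row to a line. apply_moves: Moves the arm, as the interface text tells. Its arguments: {"type":"object","properties":{"rows":{"type":"array","items":{"type":"array","items":{"type":"number"}}},"claw":{"type":"number"},"newtons":{"type":"number"}},"required":["rows"]}

```bash
mkdir -p pics
cat > h.py <<'E'
import numpy as np, cv2
from bench import r
from scipy.spatial.transform import Rotation as R
def att(c):
    a=np.array(c["attitude"],float)
    return a if a.shape==(3,3) else R.from_rotvec(a).as_matrix() if a.size==3 else R.from_quat(a).as_matrix()
def ray(c,p,z):
    K=np.array(c["intrinsics"]); d=np.linalg.inv(K)@[p[0],p[1],1]; d=att(c)@(d*[1,-1,-1]); e=np.array(c["eye"])
    return e+d*(z-e[2])/d[2]
def proj(c,X):
    K=np.array(c["intrinsics"]); v=att(c).T@(np.array(X)-c["eye"]); v=v*[1,-1,-1]; p=K@v; return p[:2]/p[2]
def save(c,n,crop=None,s=1):
    im=c["pixels"][:,:,::-1]
    if crop: x,y,w,h=crop; im=im[y:y+h,x:x+w]
    cv2.imwrite("pics/"+n,cv2.resize(im,None,fx=s,fy=s,interpolation=cv2.INTER_CUBIC))
E
python3 - <<'E'
from h import *
np.set_printoptions(precision=4,suppress=True)
print(r.get_obs())
ims=[]
for n in("top","scene"):
    c=r.grab_frame(n); print(n,{k:v for k,v in c.items() if k!="pixels"}); ims.append(c)
    for t,z in(("arbor",.055),("cradle",0),("nozzles",0),("goblet",0)):
        for d in r.landmark_of(c,t)[:3]: print(t,d["point"],round(d["conf"],2),ray(c,d["point"],z))
save(ims[0],"top.png",None,1.5);save(ims[1],"scene.png",None,1.5)
E
```

```text
{'clock': 0.0, 'joints': array([-1.4081,  0.4778,  0.0223,  1.5565, -0.0115,  1.1093, -0.0831]), 'qvel': array([ 0.0007,  0.0001,  0.0014, -0.0015, -0.001 ,  0.0005, -0.0015]), 'tau': array([  0.0005, -59.6449,   1.6084, -28.1198,   0.0126,   0.0095,
         0.    ]), 'tcp_pos': array([0.1804, 0.6498, 0.2303]), 'orientation': array([-0.424 , -3.1128,  0.0029]), 'contact_force': array([ 0.2532,  0.2249, -0.3536]), 'moment': array([ 0.0573, -0.0108, -0.0177]), 'gripper_force': 0.0, 'grip_width': 0.08564528569498857}
top {'intrinsics': array([[432.4871,   0.    , 254.5015],
       [  0.    , 432.4871, 192.4143],
       [  0.    ,   0.    ,   1.    ]]), 'eye': array([0.5338, 0.0963, 1.0396]), 'attitude': array([ 0.0728, -0.0511, -1.5932]), 'shot': 1}
arbor [251.9, 228.5] 0.58 [0.5295 0.1168 0.055 ]
cradle [272.6, 194.0] 0.9 [0.611  0.0662 0.    ]
cradle [370.5, 215.5] 0.72 [ 0.5539 -0.1664  0.    ]
cradle [117.5, 197.7] 0.69 [0.6109 0.4416 0.    ]
goblet [313.4, 118.2] 0.71 [ 0.794 -0.038  0.   ]
goblet [275.4, 200.6] 0.3 [0.5949 0.0599 0.    ]
scene {'intrinsics': array([[377.3691,   0.    , 260.4093],
       [  0.    , 377.3691, 193.7707],
       [  0.    ,   0.    ,   1.    ]]), 'eye': array([1.1536, 0.2872, 0.8004]), 'attitude': array([0.4261, 0.6063, 1.8398]), 'shot': 2}
arbor [281.1, 162.5] 0.88 [0.5216 0.1182 0.055 ]
cradle [389.8, 232.8] 0.94 [0.6027 0.4261 0.    ]
cradle [252.6, 190.3] 0.87 [0.5934 0.0643 0.    ]
cradle [183.7, 160.1] 0.73 [ 0.5587 -0.156   0.    ]
nozzles [249.0, 188.4] 0.71 [ 0.5907  0.0531 -0.    ]
goblet [181.0, 242.6] 0.76 [ 0.799  -0.0432  0.    ]
```

View pics/top.png

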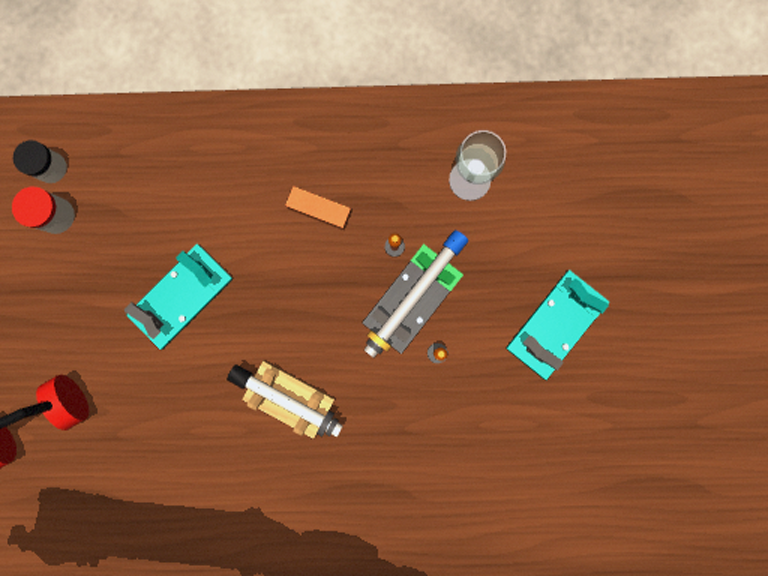

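View pics/scene.png

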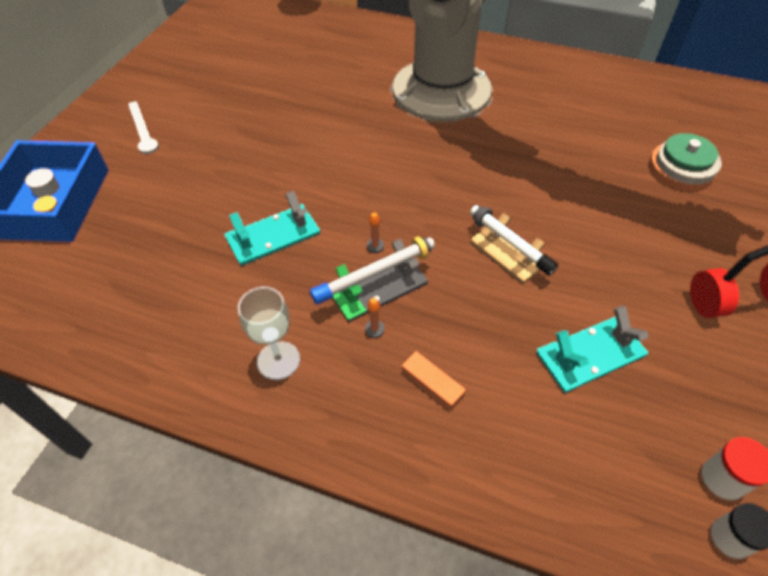

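The top view shows the arbor with its flange at about (252,227) and its blue cap at (304,160), and the grey/green cradle between the two nozzles. The goblet is at (313,115). Next I'll refine the axis from colour.

Run:
```python
from h import *
np.set_printoptions(precision=4,suppress=True)
for n in("top","scene"):
    c=r.grab_frame(n)
    hsv=cv2.cvtColor(c["pixels"],cv2.COLOR_RGB2HSV)
    box=(slice(130,250),slice(230,330)) if n=="top" else (slice(140,220),slice(200,300))
    for nm,lo,hi,z in(("blue",(105,150,60),(125,255,255),.055),("brass",(20,130,100),(32,255,255),.055),("green",(45,120,60),(75,255,255),.045)):
        m=np.zeros(hsv.shape[:2],np.uint8); m[box]=cv2.inRange(hsv,lo,hi)[box]
        ys,xs=np.nonzero(m); p=(xs.mean(),ys.mean()); print(n,nm,len(xs),p,ray(c,p,z))
o=r.get_obs();print(R.from_rotvec(o["orientation"]).as_matrix())
```

```text
top blue 148 (np.float64(303.8378378378378), np.float64(160.82432432432432)) [ 0.6815 -0.0057  0.055 ]
top brass 82 (np.float64(261.9878048780488), np.float64(218.3048780487805)) [0.5521 0.0934 0.055 ]
top green 350 (np.float64(291.0342857142857), np.float64(177.98285714285714)) [0.6437 0.024  0.045 ]
scene blue 106 (np.float64(213.74528301886792), np.float64(195.11320754716982)) [ 0.6777 -0.0049  0.055 ]
scene brass 44 (np.float64(273.90909090909093), np.float64(164.3181818181818)) [0.5338 0.1025 0.055 ]
scene green 330 (np.float64(232.35151515151514), np.float64(198.6727272727273)) [0.6659 0.0388 0.045 ]
[[-0.9636  0.2675 -0.    ]
 [ 0.2675  0.9636  0.    ]
 [ 0.      0.     -1.    ]]
```

>>> {"method": "apply_moves", "body": {
  "rows": [
    [-0.19,-0.15,0,0,0,0],
    [-0.38,-0.3,0,0,0,0],
    [-0.57,-0.46,0,0,0,0],
    [-0.75,-0.61,0,0,0,0]
  ],
  "claw": 1
}}

```text
clock: 1.1
tcp_pos: [0.3217, 0.4515, 0.2316]
orientation: [0.425, 3.112, 0.001]
contact_force: [0.8, 0.2, 0.4]
grip_width: 0.0853
gripper_force: 0.0
```

>>> {"method": "apply_moves", "body": {
  "rows": [
    [-0.19,-0.15,0,0,0,0],
    [-0.38,-0.3,0,0,0,0],
    [-0.57,-0.46,0,0,0,0],
    [-0.75,-0.61,0,0,0,0]
  ]
}}

```text
clock: 1.6
tcp_pos: [0.4614, 0.2544, 0.2317]
orientation: [0.425, 3.112, 0.001]
contact_force: [0.6, 1.0, -0.1]
grip_width: 0.0855
gripper_force: 0.0
```

>>> {"method": "apply_moves", "body": {
  "rows": [
    [-0.19,-0.15,0,0,0,0.06],
    [-0.38,-0.3,0,0,0,0.13],
    [-0.57,-0.46,0,0,0,0.2],
    [-0.75,-0.61,0,0,0,0.26],
    [-0.75,-0.61,0,0,0,0.26]
  ]
}}

```text
clock: 2.22
tcp_pos: [0.6021, 0.0531, 0.2316]
orientation: [1.059, 2.955, -0.003]
contact_force: [-0.9, -0.3, 0.0]
grip_width: 0.0855
gripper_force: 0.0
```

Run:
```python
from h import *
np.set_printoptions(precision=4,suppress=True)
o=r.get_obs();print(o["joints"],o["tcp_pos"],o["orientation"]);print(R.from_rotvec(o["orientation"]).as_matrix())
c=r.grab_frame("wrist");print(c["eye"],c["attitude"])
for t,z in(("arbor",.055),("cradle",0),("nozzles",0),("goblet",0)):
    for d in r.landmark_of(c,t)[:2]: print(t,d["point"],round(d["conf"],2),ray(c,d["point"],z))
for p in ([.6,.061,.055],[.528,.117,.055],[.68,-.005,.055]): print(proj(c,p))
save(c,"w1.png",None,1.5)
```

```text
[-0.4939  0.375   0.3924  1.7531 -0.1592  1.0438  0.8365] [0.6021 0.0531 0.2316] [ 1.0591  2.9548 -0.0034]
[[-0.7723  0.6353  0.0018]
 [ 0.6353  0.7723 -0.0029]
 [-0.0033 -0.0011 -1.    ]]
[0.5425 0.1026 0.375 ] [-0.2879 -0.134   0.8768]
arbor [264.2, 87.2] 0.85 [0.5319 0.1166 0.055 ]
cradle [126.7, 229.3] 0.94 [ 0.5545 -0.1697  0.    ]
cradle [267.5, 155.4] 0.78 [0.6019 0.0665 0.    ]
goblet [293.6, 285.5] 0.92 [ 0.7951 -0.0347  0.    ]
goblet [265.8, 156.6] 0.21 [0.6017 0.0636 0.    ]
[264.0299 165.4074]
[262.2375  84.0323]
[263.4643 242.7109]
```

View pics/w1.png

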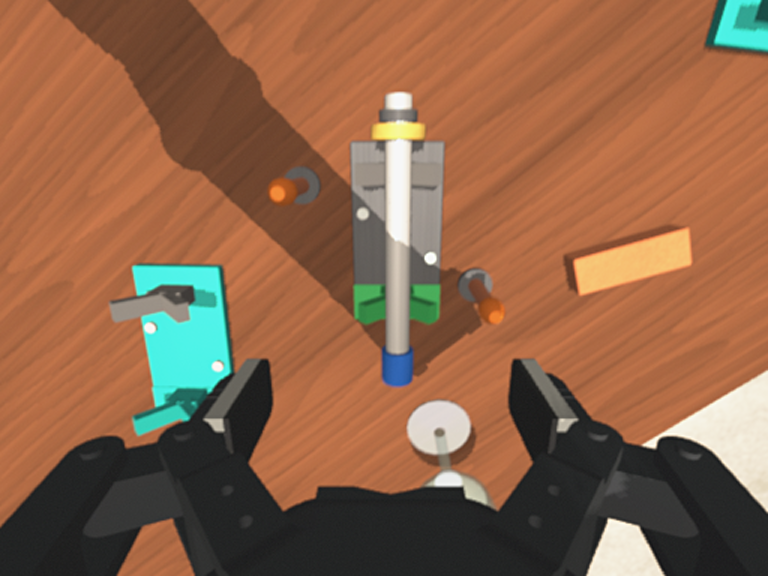

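The wrist view shows the shaft near-vertical at column ~265, the flange at row 87 and the cap at row 244. The nozzles are clear on both sides of it.

Run:
```python
from h import *
np.set_printoptions(precision=4,suppress=True)
c=r.grab_frame("wrist");o=r.get_obs();M=R.from_rotvec(o["orientation"]).as_matrix()
f=ray(c,(265.3,87.3),.055);b=ray(c,(264.9,244),.055)
u=(b-f)/np.linalg.norm(b-f);mid=f+.09*u
# plate corners (350,142),(444,142) grey end; plate other end near (355,322),(440,322) green
g=ray(c,(264.8,142/1.5),.012)
q=[ray(c,np.array(p)/1.5,z) for p,z in(((363,214),.012),((430,258),.012))]
print(f,b,np.linalg.norm(b-f),np.degrees(np.arctan2(u[1],u[0])),np.degrees(np.arctan2(M[1,0],M[0,0])),mid)
print("plate end grey",g,"centre from it",g+.08*u, "screws mid",(q[0]+q[1])/2)
print("shift tool",M.T@(mid-o["tcp_pos"]))
```

```text
[0.529  0.1252 0.055 ] [0.68   0.0051 0.055 ] 0.19297400099417944 -38.49248660545704 141.25466053381257 [0.5994 0.0692 0.055 ]
plate end grey [0.5339 0.1215 0.012 ] centre from it [0.5966 0.0717 0.012 ] screws mid [0.5966 0.0717 0.012 ]
shift tool [0.0051 0.0062 0.1763]
```

Run:
```python
from h import *
np.set_printoptions(precision=4,suppress=True)
for i in range(3):
    c=r.grab_frame("wrist");o=r.get_obs()
    print(c["eye"],c["attitude"],o["tcp_pos"],o["orientation"],r.landmark_of(c,"arbor")[0]["point"])
    f=ray(c,(265.3,87.3),.055);b=ray(c,(264.9,244),.055);print(f,b)
for n in("top","scene"):
    c=r.grab_frame(n)
    for f,b in((f,b),((.528,.117,.055),(.68,-.005,.055))): print(n,proj(c,f),proj(c,b))
    d=r.landmark_of(c,"arbor");print(d)
```

```text
[0.5397 0.1092 0.375 ] [-0.2829 -0.1354  0.8888] [0.5997 0.0607 0.2313] [-1.0425 -2.9631 -0.0009] [258.9, 95.5]
[0.529  0.1251 0.055 ] [0.6801 0.005  0.055 ]
[0.5399 0.1088 0.375 ] [-0.2833 -0.1354  0.888 ] [0.5998 0.0602 0.2314] [-1.0438 -2.9629 -0.0006] [258.2, 95.2]
[0.5293 0.1246 0.055 ] [0.6804 0.0043 0.055 ]
[0.5401 0.1083 0.375 ] [-0.2836 -0.1353  0.8872] [0.6    0.0597 0.2314] [1.045  2.9627 0.0004] [259.6, 93.2]
[0.5296 0.1241 0.055 ] [0.6805 0.0037 0.055 ]
top [248.6764 228.5646] [299.7483 161.332 ]
top [251.8251 229.1828] [303.5349 161.4624]
[{'point': [312.5, 120.0], 'conf': 0.59}, {'point': [249.3, 224.8], 'conf': 0.57}]
scene [279.9082 164.1433] [213.3158 195.8122]
scene [279.9082 164.1433] [213.3158 195.8122]
[{'point': [278.7, 163.3], 'conf': 0.62}]
```

The arm was still settling, so I'll hold briefly and measure again.

>>> {"method": "apply_moves", "body": {
  "rows": [
    [0,0,0,0,0,0],
    [0,0,0,0,0,0],
    [0,0,0,0,0,0]
  ]
}}

```text
clock: 3.4
tcp_pos: [0.6002, 0.0591, 0.2313]
orientation: [-1.047, -2.962, 0.0]
contact_force: [0.1, 0.3, 0.7]
grip_width: 0.0855
gripper_force: 0.0
```

```bash
cat > m.py <<'E'
from h import *
np.set_printoptions(precision=4,suppress=True)
def meas(z=.055):
    c=r.grab_frame("wrist");o=r.get_obs();M=R.from_rotvec(o["orientation"]).as_matrix()
    hsv=cv2.cvtColor(c["pixels"],cv2.COLOR_RGB2HSV);P={}
    for nm,lo,hi in(("blue",(105,150,60),(125,255,255)),("brass",(20,130,100),(32,255,255)),("green",(45,120,60),(75,255,255))):
        n,l,s,ce=cv2.connectedComponentsWithStats(cv2.inRange(hsv,lo,hi)); 
        k=1+np.argmax(s[1:,4]); P[nm]=ce[k]; print(nm,s[k],ce[k])
    f=ray(c,P["brass"],z+.005);b=ray(c,P["blue"],z+.007)
    u=(b-f)/np.linalg.norm(b-f);u[2]=0;mid=f+.09*u;mid[2]=z
    print("f,b",f,b,"len",np.linalg.norm(b-f),"ang",np.degrees(np.arctan2(u[1],u[0])),"toolx",np.degrees(np.arctan2(M[1,0],M[0,0])),"mid",mid,"tcp",o["tcp_pos"])
    print("shift tool",M.T@(mid-o["tcp_pos"]),"tilt",M[2],"qvel",abs(o["qvel"]).max(),"q",o["joints"])
    for t in("cradle","nozzles"):
        for d in r.landmark_of(c,t)[:2]: print(t,d["point"],round(d["conf"],2),ray(c,d["point"],0))
    return c
E
python3 -c "
from m import *
c=meas();meas();save(c,'w2.png',None,1.5)"
```

```text
blue [251 237  20  25 394] [260.566  250.3096]
brass [246  89  14  10  95] [250.7263  93.8   ]
green [233 195  20  26 472] [242.5593 206.3856]
f,b [0.5253 0.1065 0.06  ] [ 0.6812 -0.0051  0.062 ] len 0.19175707514756685 ang -35.59898671529464 toolx 141.0781322815437 mid [0.5984 0.0541 0.055 ] tcp [0.6002 0.0591 0.2313]
shift tool [-0.0018 -0.0049  0.1763] tilt [ 0. -0. -1.] qvel 0.0015177165617979828 q [-0.4987  0.3733  0.3869  1.7553 -0.1599  1.044   0.8363]
cradle [259.9, 158.0] 0.93 [0.5956 0.0627 0.    ]
cradle [122.5, 232.0] 0.73 [ 0.5532 -0.1712  0.    ]
blue [251 237  20  25 397] [260.4937 250.3526]
brass [246  89  14  10  95] [250.7895  93.8421]
green [233 195  20  26 472] [242.5932 206.4237]
f,b [0.5253 0.1066 0.06  ] [ 0.6812 -0.0052  0.062 ] len 0.19177123376757763 ang -35.6460455250516 toolx 141.0815577465309 mid [0.5985 0.0541 0.055 ] tcp [0.6002 0.0591 0.2313]
shift tool [-0.0018 -0.0049  0.1763] tilt [ 0.  0. -1.] qvel 0.0020068358639169486 q [-0.4988  0.3733  0.387   1.7553 -0.1599  1.044   0.8364]
cradle [124.0, 231.4] 0.94 [ 0.5539 -0.1686 -0.    ]
cradle [260.5, 159.3] 0.91 [0.5975 0.0622 0.    ]
```

View pics/w2.png

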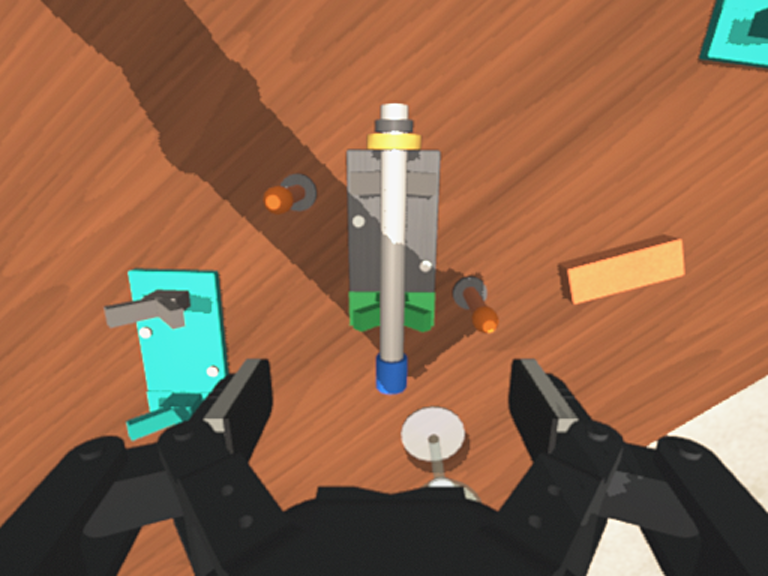

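Flange at (263,94.7), cap at (261,249.5), and the brass mask caught only half of the flange. I'll use the values read off the picture.

Run:
```python
from h import *
np.set_printoptions(precision=4,suppress=True)
c=r.grab_frame("wrist");o=r.get_obs();M=R.from_rotvec(o["orientation"]).as_matrix()
f=ray(c,(262.8,94.7),.058);b=ray(c,(260.9,250),.06)
u=(b-f)/np.linalg.norm(b-f);mid=f+.09*u
g=ray(c,np.array([393.5,150])/1.5,.012);s=(ray(c,np.array([358.5,221])/1.5,.012)+ray(c,np.array([425.5,266.5])/1.5,.012))/2
print(f,b,np.linalg.norm(b-f),np.degrees(np.arctan2(u[1],u[0])),np.degrees(np.arctan2(M[1,0],M[0,0])),mid,g+.08*u,s)
print(M.T@(mid-o["tcp_pos"]), "cradle along u rel to mid",(s-mid)@u)
for p in[(394,105),(392,392)]: print(ray(c,np.array(p)/1.5,.055))
```

```text
[0.5342 0.1163 0.058 ] [ 0.682  -0.0052  0.06  ] 0.19129798051464042 -39.41509247789045 141.08038279516782 [0.6037 0.0592 0.0589] [0.5997 0.0623 0.0128] [0.6004 0.062  0.012 ]
[-0.0028  0.0023  0.1723] cradle along u rel to mid -0.004823159601557885
[0.5144 0.1321 0.055 ]
[ 0.698  -0.0172  0.055 ]
```

>>> {"method": "apply_moves", "body": {
  "rows": [
    [-0.01,0.01,0.15,0,0,0],
    [-0.01,0.01,0.35,0,0,0],
    [-0.01,0.01,0.5,0,0,0],
    [-0.01,0.01,0.5,0,0,0],
    [-0.01,0.01,0.5,0,0,0]
  ]
}}

```text
clock: 4.38
tcp_pos: [0.6048, 0.0594, 0.1077]
orientation: [1.046, 2.96, 0.001]
contact_force: [-0.6, -0.2, 0.9]
grip_width: 0.0857
gripper_force: 0.0
```

Run:
```python
from h import *
np.set_printoptions(precision=4,suppress=True)
c=r.grab_frame("wrist");o=r.get_obs();print(o["tcp_pos"],o["orientation"])
M=R.from_rotvec(o["orientation"]).as_matrix()
for s in(-.08,0,.05): print(proj(c,o["tcp_pos"]+M@[s,0,o["tcp_pos"][2]-.055]))
save(c,"w3.png",None,1.5)
```

```text
[0.6052 0.0595 0.1083] [1.046  2.9595 0.0025]
[260.0867 295.7631]
[260.2297 209.1273]
[260.3369 144.2253]
```

View pics/w3.png

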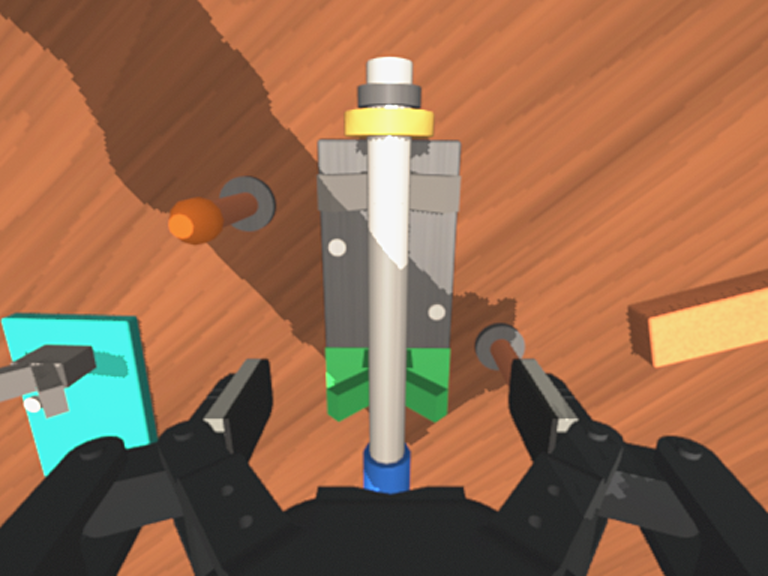

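Run:
```python
from h import *
np.set_printoptions(precision=4,suppress=True)
c=r.grab_frame("wrist");o=r.get_obs();print(o["tcp_pos"])
M=R.from_rotvec(o["orientation"]).as_matrix()
for nm,p,z in(("flange facing edge top",(390,136),.071),("flange far edge top",(389,108),.072),("cap edge",(387,452),.062),("shaft end",(389,57),.06),("screwA",(337,247),.012),("screwB",(436,312),.012),("plate end",(389,141),.012)):
    print(nm,M.T@(ray(c,np.array(p)/1.5,z)-o["tcp_pos"]))
```

```text
[0.6052 0.0596 0.1084]
flange facing edge top [0.0852 0.     0.0372]
flange far edge top [ 0.0959 -0.0004  0.0362]
cap edge [-0.0808 -0.0015  0.0465]
shaft end [ 0.1168 -0.0004  0.0481]
screwA [ 0.0254 -0.0317  0.0962]
screwB [-0.0163  0.0291  0.0965]
plate end [ 0.0853 -0.0006  0.0962]
```

>>> {"method": "apply_moves", "body": {
  "rows": [
    [0.003,-0.003,0.1,0,0,0],
    [0.005,-0.003,0.2,0,0,0],
    [0.005,-0.003,0.3,0,0,0],
    [0.005,-0.003,0.3,0,0,0],
    [0.005,-0.003,0.3,0,0,0]
  ]
}}

```text
clock: 5.1
tcp_pos: [0.6035, 0.0598, 0.033]
orientation: [1.046, 2.96, 0.002]
contact_force: [0.2, 0.1, 0.5]
grip_width: 0.0856
gripper_force: 0.0
```

>>> {"method": "apply_moves", "body": {
  "rows": [
    [0,0,0,0,0,0],
    [0,0,0,0,0,0],
    [0,0,0,0,0,0],
    [0,0,0,0,0,0],
    [0,0,0,0,0,0]
  ],
  "claw": 0,
  "newtons": 60
}}

```text
clock: 5.72
tcp_pos: [0.6023, 0.0597, 0.0316]
orientation: [-1.047, -2.962, -0.0]
contact_force: [-1.3, -0.6, 4.6]
grip_width: 0.0183
gripper_force: 58.3
```

>>> {"method": "apply_moves", "body": {
  "rows": [
    [0,0,-0.06,0,0,0],
    [0,0,-0.2,0,0,0],
    [0,0,-0.36,0,0,0],
    [0,0,-0.5,0,0,0],
    [0,0,-0.5,0,0,0]
  ]
}}

```text
clock: 6.35
tcp_pos: [0.6037, 0.0597, 0.1587]
orientation: [1.045, 2.958, 0.004]
contact_force: [0.2, -0.1, -8.3]
grip_width: 0.0185
gripper_force: 59.5
```

Run:
```python
from h import *
np.set_printoptions(precision=4,suppress=True)
o=r.get_obs();print(o["joints"],o["tcp_pos"],o["gripper_force"],o["contact_force"],o["moment"])
c=r.grab_frame("scene");save(c,"s2.png",(150,70,220,180),3)
```

```text
[-0.4787  0.4577  0.3673  1.8174 -0.2046  0.8987  0.8728] [0.6037 0.0597 0.1587] 59.467368721961975 [ 0.1778 -0.0887 -8.2983] [-0.0012  0.0316  0.0377]
```

View pics/s2.png

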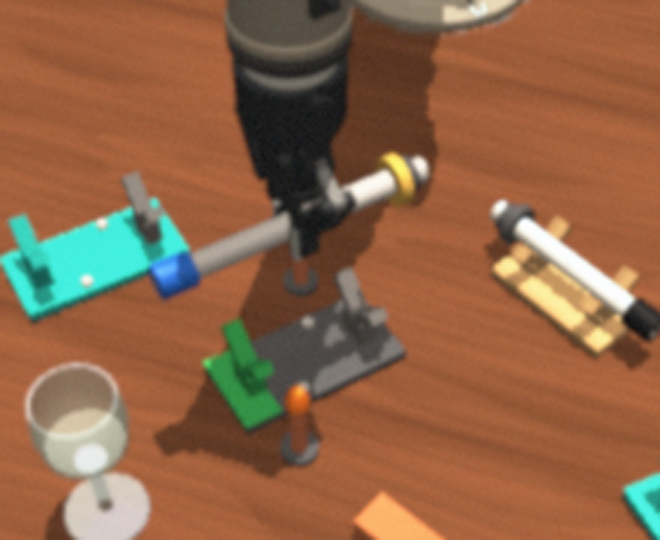

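The arbor is gripped level and clear of everything. I'll turn it -180° about tool z (joint 7 has room in that direction).

>>> {"method": "apply_moves", "body": {
  "rows": [
    [0,0,0,0,0,-0.06],
    [0,0,0,0,0,-0.16],
    [0,0,0,0,0,-0.27],
    [0,0,0,0,0,-0.38],
    [0,0,0,0,0,-0.5]
  ]
}}

```text
clock: 7.02
tcp_pos: [0.6001, 0.0595, 0.1532]
orientation: [0.175, -3.131, 0.001]
contact_force: [0.1, -0.2, -7.3]
grip_width: 0.0185
gripper_force: 59.3
```

>>> {"method": "apply_moves", "body": {
  "rows": [
    [0,0,0,0,0,-0.1],
    [0,0,0,0,0,-0.2],
    [0,0,0,0,0,-0.3],
    [0,0,0,0,0,-0.4],
    [0,0,0,0,0,-0.5]
  ]
}}

```text
clock: 7.65
tcp_pos: [0.6001, 0.0594, 0.1532]
orientation: [1.359, -2.827, -0.003]
contact_force: [-0.7, -0.3, -6.2]
grip_width: 0.0182
gripper_force: 59.3
```

>>> {"method": "apply_moves", "body": {
  "rows": [
    [0,0,0,0,0,-0.1],
    [0,0,0,0,0,-0.2],
    [0,0,0,0,0,-0.3],
    [0,0,0,0,0,-0.4],
    [0,0,0,0,0,-0.5]
  ]
}}

```text
clock: 8.28
tcp_pos: [0.6001, 0.0594, 0.1531]
orientation: [2.334, -2.097, -0.006]
contact_force: [0.7, 0.6, -7.5]
grip_width: 0.0187
gripper_force: 59.2
```

>>> {"method": "apply_moves", "body": {
  "rows": [
    [0,0,0,0,0,-0.12],
    [0,0,0,0,0,-0.24],
    [0,0,0,0,0,-0.35],
    [0,0,0,0,0,-0.44],
    [0,0,0,0,0,-0.5]
  ]
}}

```text
clock: 8.9
tcp_pos: [0.5926, 0.0769, 0.1357]
orientation: [2.914, -1.129, 0.035]
contact_force: [-18.8, 33.1, 79.0]
grip_width: 0.0182
gripper_force: 63.8
```

>>> {"method": "apply_moves", "body": {
  "rows": [
    [0,0,0,0,0,0],
    [0,0,0,0,0,0],
    [0,0,0,0,0,0],
    [0,0,0,0,0,0],
    [0,0,0,0,0,0]
  ]
}}

```text
clock: 9.52
tcp_pos: [0.5918, 0.0814, 0.1391]
orientation: [2.916, -1.121, 0.041]
contact_force: [-0.4, -0.5, -6.8]
grip_width: 0.0183
gripper_force: 60.8
```

Run:
```python
from h import *
np.set_printoptions(precision=4,suppress=True)
o=r.get_obs();print(o["joints"],o["tcp_pos"],o["orientation"],abs(o["qvel"]).max())
c=r.grab_frame("wrist");M=R.from_rotvec(o["orientation"]).as_matrix();print(M,np.degrees(np.arctan2(M[1,0],M[0,0])))
save(c,"w4.png",None,1.5)
```

```text
[ 0.6367  0.9319 -1.4091  1.7839  0.9889  1.3273  2.9584] [0.5918 0.0814 0.1391] [ 2.9165 -1.1211  0.0405] 0.004836621530460591
[[ 0.7422 -0.6699  0.0182]
 [-0.6695 -0.7424 -0.025 ]
 [ 0.0303  0.0064 -0.9995]] -42.048569498713384
```

View pics/w4.png

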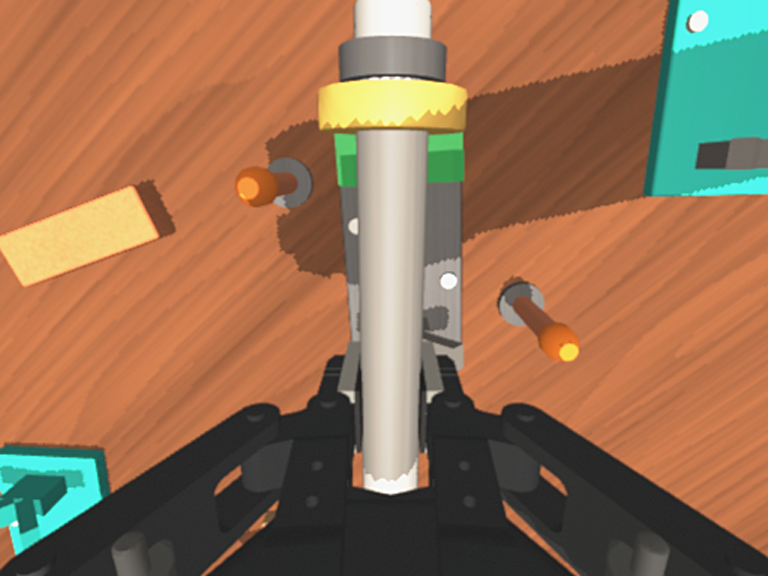

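The arm ran into joint limits (q7 at 2.96, q3 at -1.41) because I turned in the wrong sense. I'll unwind in the positive direction, which has the room.

>>> {"method": "apply_moves", "body": {
  "rows": [
    [0,0,0,0,0,0.06],
    [0,0,0,0,0,0.12],
    [0,0,0,0,0,0.2],
    [0,0,0,0,0,0.3],
    [0,0,0,0,0,0.4]
  ]
}}

```text
clock: 10.2
tcp_pos: [0.5915, 0.0813, 0.1386]
orientation: [2.429, -1.979, 0.045]
contact_force: [0.7, 0.4, -7.0]
grip_width: 0.0184
gripper_force: 60.9
```

Run:
```python
from h import *
np.set_printoptions(precision=4,suppress=True)
o=r.get_obs();print(o["joints"],o["tcp_pos"],o["orientation"],o["contact_force"])
M=R.from_rotvec(o["orientation"]).as_matrix();print(M)
c=r.grab_frame("scene");print(r.landmark_of(c,"goblet")[:1]);save(c,"s3.png",None,1.5)
```

```text
[ 0.6078  0.853  -1.3126  1.7857  0.9101  1.2467  2.3758] [0.5915 0.0813 0.1386] [ 2.4288 -1.9793  0.0452] [ 0.744   0.438  -7.0151]
[[ 0.2016 -0.9793  0.0172]
 [-0.9791 -0.202  -0.0245]
 [ 0.0275 -0.0119 -0.9996]]
[{'point': [183.7, 243.0], 'conf': 0.72}]
```

View pics/s3.png

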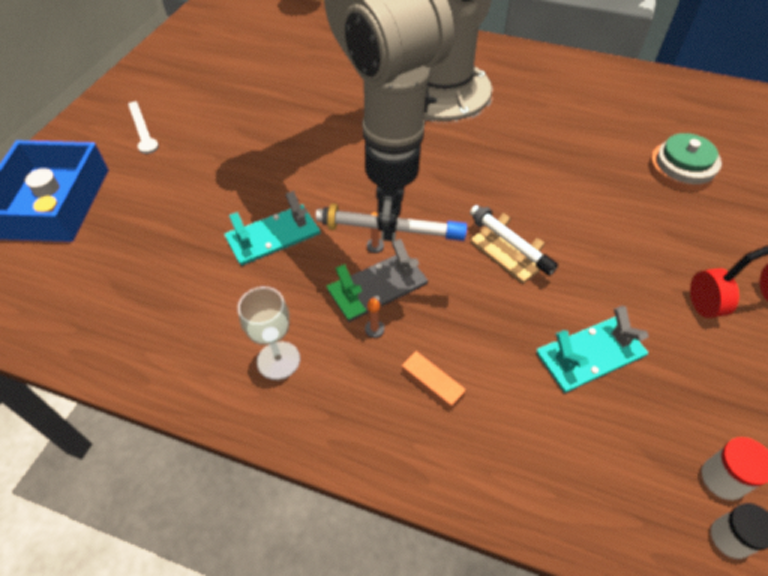

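Nothing was disturbed: the goblet is still at (184,243) and the arbor is held level. I'll level the tool, raise it, then turn +320° in all.

>>> {"method": "apply_moves", "body": {
  "rows": [
    [0,0,-0.06,-0.004,-0.009,0],
    [0,0,-0.12,-0.008,-0.0175,0],
    [0,0,-0.12,-0.008,-0.0175,0.06]
  ]
}}

```text
clock: 10.68
tcp_pos: [0.5923, 0.0824, 0.1709]
orientation: [-2.34, 2.09, 0.0]
contact_force: [0.7, -0.1, -7.7]
grip_width: 0.0182
gripper_force: 61.1
```

>>> {"method": "apply_moves", "body": {
  "rows": [
    [0,0,0,0,0,0.1],
    [0,0,0,0,0,0.2],
    [0,0,0,0,0,0.3],
    [0,0,0,0,0,0.4],
    [0,0,0,0,0,0.5]
  ]
}}

```text
clock: 11.3
tcp_pos: [0.5913, 0.0824, 0.1697]
orientation: [-1.36, 2.83, 0.002]
contact_force: [0.1, 0.9, -6.4]
grip_width: 0.0184
gripper_force: 60.9
```

>>> {"method": "apply_moves", "body": {
  "rows": [
    [0,0,0,0,0,0.1],
    [0,0,0,0,0,0.2],
    [0,0,0,0,0,0.3],
    [0,0,0,0,0,0.4],
    [0,0,0,0,0,0.5]
  ]
}}

```text
clock: 11.92
tcp_pos: [0.5912, 0.0827, 0.1696]
orientation: [-0.175, 3.136, 0.003]
contact_force: [-0.1, -0.4, -6.8]
grip_width: 0.0183
gripper_force: 61.0
```

Run:
```python
from h import *
np.set_printoptions(precision=4,suppress=True)
o=r.get_obs();print(o["joints"],o["tcp_pos"],o["contact_force"])
M=R.from_rotvec(o["orientation"]).as_matrix();print(M)
```

```text
[ 0.4774  0.6182 -1.0051  1.7599  0.5818  1.0926  0.9575] [0.5912 0.0827 0.1696] [-0.1035 -0.4067 -6.7782]
[[-0.9938 -0.111   0.0008]
 [-0.111   0.9938  0.0022]
 [-0.0011  0.002  -1.    ]]
```

>>> {"method": "apply_moves", "body": {
  "rows": [
    [0,0,0,0,0,0.1],
    [0,0,0,0,0,0.2],
    [0,0,0,0,0,0.3],
    [0,0,0,0,0,0.4],
    [0,0,0,0,0,0.5]
  ]
}}

```text
clock: 12.55
tcp_pos: [0.5911, 0.0831, 0.1695]
orientation: [-1.038, -2.965, -0.004]
contact_force: [-0.1, 0.2, -7.4]
grip_width: 0.018
gripper_force: 61.0
```

>>> {"method": "apply_moves", "body": {
  "rows": [
    [0,0,0,0,0,0.1],
    [0,0,0,0,0,0.2],
    [0,0,0,0,0,0.3],
    [0,0,0,0,0,0.4],
    [0,0,0,0,0,0.5]
  ]
}}

```text
clock: 13.18
tcp_pos: [0.591, 0.0834, 0.1694]
orientation: [-2.092, -2.341, -0.004]
contact_force: [0.3, -0.2, -8.0]
grip_width: 0.0179
gripper_force: 61.0
```

>>> {"method": "apply_moves", "body": {
  "rows": [
    [0,0,0,0,0,0.1],
    [0,0,0,0,0,0.2],
    [0,0,0,0,0,0.3],
    [0,0,0,0,0,0.4],
    [0,0,0,0,0,0.5]
  ]
}}

```text
clock: 13.8
tcp_pos: [0.5909, 0.0837, 0.1693]
orientation: [-2.828, -1.363, -0.003]
contact_force: [0.2, 0.3, -7.3]
grip_width: 0.0184
gripper_force: 61.0
```

Run:
```python
from h import *
np.set_printoptions(precision=4,suppress=True)
o=r.get_obs();print(o["joints"],o["tcp_pos"],o["contact_force"])
M=R.from_rotvec(o["orientation"]).as_matrix();print(M,np.degrees(np.arctan2(M[1,0],M[0,0])))
```

```text
[ 0.1237  0.4579 -0.4809  1.783   0.249   0.9601 -1.1312] [0.5909 0.0837 0.1693] [ 0.2064  0.2592 -7.3479]
[[ 0.6231  0.7821  0.0004]
 [ 0.7821 -0.6231  0.0029]
 [ 0.0025 -0.0015 -1.    ]] 51.45619173256823
```

>>> {"method": "apply_moves", "body": {
  "rows": [
    [0,0,0,0,0,0.1],
    [0,0,0,0,0,0.2],
    [0,0,0,0,0,0.3],
    [0,0,0,0,0,0.4],
    [0,0,0,0,0,0.5]
  ]
}}

```text
clock: 14.42
tcp_pos: [0.5909, 0.0839, 0.1691]
orientation: [-3.134, -0.177, -0.001]
contact_force: [-0.2, -0.2, -8.1]
grip_width: 0.0182
gripper_force: 61.0
```

>>> {"method": "apply_moves", "body": {
  "rows": [
    [0,0,0,0,0,0.11],
    [0,0,0,0,0,0.22],
    [0,0,0,0,0,0.33],
    [0,0,0,0,0,0.43],
    [0,0,0,0,0,0.505]
  ]
}}

```text
clock: 15.05
tcp_pos: [0.5908, 0.0841, 0.169]
orientation: [-2.96, 1.045, 0.002]
contact_force: [0.6, 0.7, -7.8]
grip_width: 0.0187
gripper_force: 61.0
```

Run:
```python
from h import *
np.set_printoptions(precision=4,suppress=True)
o=r.get_obs();print(o["joints"],o["tcp_pos"],o["contact_force"])
M=R.from_rotvec(o["orientation"]).as_matrix();print(M,np.degrees(np.arctan2(M[1,0],M[0,0])))
print(M.T@(np.array([.600,.062,o["tcp_pos"][2]])-o["tcp_pos"])/.25)
```

```text
[-0.1363  0.4192 -0.1395  1.8016  0.0672  0.9247 -2.5541] [0.5908 0.0841 0.169 ] [ 0.6086  0.732  -7.7662]
[[ 0.7782 -0.628  -0.    ]
 [-0.628  -0.7782  0.0031]
 [-0.002  -0.0024 -1.    ]] -38.90142343899563
[ 0.0841  0.0458 -0.0003]
```

>>> {"method": "apply_moves", "body": {
  "rows": [
    [0.04,0.02,0,0,0,0],
    [0.084,0.046,0,0,0,0],
    [0.084,0.046,0,0,0,0],
    [0.084,0.046,0,0,0,0],
    [0.084,0.046,0,0,0,0]
  ]
}}

```text
clock: 15.68
tcp_pos: [0.6, 0.0603, 0.1684]
orientation: [-2.962, 1.045, 0.001]
contact_force: [-0.8, 0.4, -7.0]
grip_width: 0.0184
gripper_force: 61.1
```

>>> {"method": "apply_moves", "body": {
  "rows": [
    [0,0,0,0,0,0],
    [0,0,0,0,0,0],
    [0,0,0,0,0,0]
  ]
}}

```text
clock: 16.05
tcp_pos: [0.6001, 0.0599, 0.1684]
orientation: [-2.962, 1.046, 0.0]
contact_force: [-0.4, -0.7, -8.3]
grip_width: 0.0183
gripper_force: 61.1
```

Run:
```python
from h import *
np.set_printoptions(precision=4,suppress=True)
o=r.get_obs();M=R.from_rotvec(o["orientation"]).as_matrix();print(o["tcp_pos"],M[:,2],np.degrees(np.arctan2(M[1,0],M[0,0])))
c=r.grab_frame("wrist");save(c,"w5.png",None,1.5)
```

```text
[0.6001 0.0599 0.1684] [ 0.      0.0006 -1.    ] -38.90179132082169
```

View pics/w5.png

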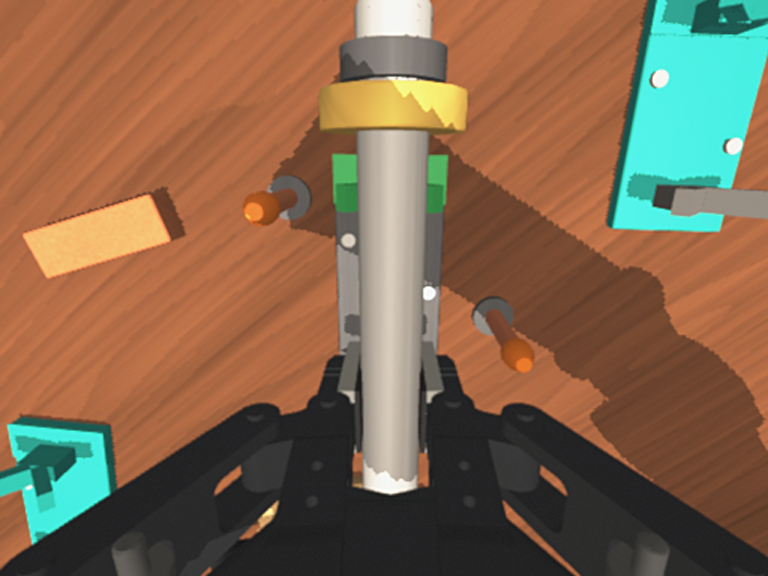

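Run:
```python
from h import *
np.set_printoptions(precision=4,suppress=True)
c=r.grab_frame("wrist");o=r.get_obs();M=R.from_rotvec(o["orientation"]).as_matrix()
t=lambda p,z:M.T@(ray(c,np.array(p)/1.5,z)-o["tcp_pos"])
a,b=t((348,241),.012),t((428.5,293),.012);z=o["tcp_pos"][2]+.0234
print("screw mid",(a+b)/2,"screw vec",a-b,"plate edges",t((334,160),.012),t((448,160),.012),t((340,270),.012),t((441,270),.012))
print("flange",t((393,130),z+.016),t((393,82),z+.018),"shaft",t((392.5,160),z),t((391,380),z))
```

```text
screw mid [-0.0045 -0.0005  0.1564] screw vec [ 0.0409 -0.0612  0.    ] plate edges [ 0.0737 -0.0393  0.1564] [0.0738 0.0409 0.1564] [-0.0065 -0.0379  0.1564] [-0.0064  0.0391  0.1564]
flange [ 0.0824  0.0006 -0.0394] [ 0.0925  0.0005 -0.0414] shaft [ 0.0754  0.0006 -0.0234] [ 0.0052  0.0003 -0.0234]
```

The arbor is aligned over the cradle to within about 2 mm. Lowering now.

>>> {"method": "apply_moves", "body": {
  "rows": [
    [0,-0.002,0.1,0,0,0],
    [0,-0.002,0.22,0,0,0],
    [0,-0.002,0.34,0,0,0],
    [0,-0.002,0.44,0,0,0],
    [0,-0.002,0.48,0,0,0]
  ]
}}

```text
clock: 16.77
tcp_pos: [0.5996, 0.0601, 0.0469]
orientation: [2.962, -1.046, -0.003]
contact_force: [-0.4, -0.3, -7.8]
grip_width: 0.0185
gripper_force: 60.9
```

>>> {"method": "apply_moves", "body": {
  "rows": [
    [0,0,0.012,0,0,0],
    [0,0,0.024,0,0,0],
    [0,0,0.036,0,0,0],
    [0,0,0.046,0,0,0],
    [0,0,0.052,0,0,0]
  ]
}}

```text
clock: 17.4
tcp_pos: [0.6005, 0.0602, 0.0354]
orientation: [-2.961, 1.046, -0.0]
contact_force: [0.2, -0.4, -6.9]
grip_width: 0.0181
gripper_force: 60.9
```

>>> {"method": "apply_moves", "body": {
  "rows": [
    [0,0,0.002,0,0,0],
    [0,0,0.004,0,0,0],
    [0,0,0.006,0,0,0],
    [0,0,0.008,0,0,0]
  ]
}}

```text
clock: 17.9
tcp_pos: [0.6005, 0.0602, 0.0334]
orientation: [-2.962, 1.046, 0.0]
contact_force: [0.0, -0.3, -6.0]
grip_width: 0.0181
gripper_force: 60.9
```

>>> {"method": "apply_moves", "body": {
  "rows": [
    [0,0,0.002,0,0,0],
    [0,0,0.004,0,0,0],
    [0,0,0.006,0,0,0],
    [0,0,0.006,0,0,0]
  ]
}}

```text
clock: 18.4
tcp_pos: [0.6008, 0.0605, 0.0321]
orientation: [-2.961, 1.046, -0.001]
contact_force: [0.3, 1.1, -5.4]
grip_width: 0.018
gripper_force: 61.1
```

>>> {"method": "apply_moves", "body": {
  "rows": [
    [0,0,0.002,0,0,0],
    [0,0,0.002,0,0,0],
    [0,0,0.002,0,0,0]
  ],
  "newtons": 30
}}

```text
clock: 18.77
tcp_pos: [0.601, 0.0605, 0.0318]
orientation: [-2.961, 1.046, -0.001]
contact_force: [0.1, 2.0, 0.3]
grip_width: 0.0182
gripper_force: 61.6
```

>>> {"method": "apply_moves", "body": {
  "rows": [
    [0,0,0.002,0,0,0],
    [0,0,0.003,0,0,0],
    [0,0,0.003,0,0,0]
  ]
}}

```text
clock: 19.15
tcp_pos: [0.6011, 0.0607, 0.0317]
orientation: [-2.961, 1.046, -0.001]
contact_force: [-1.4, 2.1, 6.9]
grip_width: 0.0184
gripper_force: 62.4
```

>>> {"method": "apply_moves", "body": {
  "rows": [
    [0,0,0,0,0,0],
    [0,0,0,0,0,0],
    [0,0,0,0,0,0],
    [0,0,0,0,0,0]
  ],
  "claw": 0.5
}}

```text
clock: 19.65
tcp_pos: [0.6004, 0.06, 0.0305]
orientation: [-2.962, 1.047, 0.0]
contact_force: [-0.3, 0.6, -0.2]
grip_width: 0.0426
gripper_force: 0.0
```

>>> {"method": "apply_moves", "body": {
  "rows": [
    [0,0,0,0,0,0],
    [0,0,0,0,0,0]
  ],
  "claw": 0.75
}}

```text
clock: 19.9
tcp_pos: [0.6005, 0.0602, 0.0306]
orientation: [-2.962, 1.046, 0.0]
contact_force: [1.0, 0.8, -0.4]
grip_width: 0.0641
gripper_force: 0.0
```

Released. I'll go straight up and check.

>>> {"method": "apply_moves", "body": {
  "rows": [
    [0,0,-0.08,0,0,0],
    [0,0,-0.25,0,0,0],
    [0,0,-0.45,0,0,0],
    [0,0,-0.65,0,0,0],
    [0,0,-0.8,0,0,0]
  ]
}}

```text
clock: 20.52
tcp_pos: [0.601, 0.0602, 0.2348]
orientation: [-2.96, 1.046, -0.005]
contact_force: [0.5, 0.0, -0.5]
grip_width: 0.0645
gripper_force: 0.0
```

>>> {"method": "apply_moves", "body": {
  "rows": [
    [0,0,0,0,0,0],
    [0,0,0,0,0,0],
    [0,0,0,0,0,0]
  ]
}}

```text
clock: 20.9
tcp_pos: [0.5996, 0.06, 0.2296]
orientation: [2.962, -1.046, -0.003]
contact_force: [-0.2, 0.2, 0.1]
grip_width: 0.0637
gripper_force: 0.0
```

Run:
```python
from h import *
a=r.grab_frame("wrist");b=r.grab_frame("scene");print(r.get_obs()["tcp_pos"],r.landmark_of(b,"goblet")[:1])
A=cv2.resize(a["pixels"][20:290,100:400],(400,360));B=cv2.resize(b["pixels"][120:270,150:317],(400,360),interpolation=cv2.INTER_CUBIC)
cv2.imwrite("pics/fin.png",np.hstack([A,B])[:,:,::-1])
```

```text
[0.5997947  0.05998602 0.22955525] [{'point': [182.8, 242.9], 'conf': 0.8}]
```

View pics/fin.png

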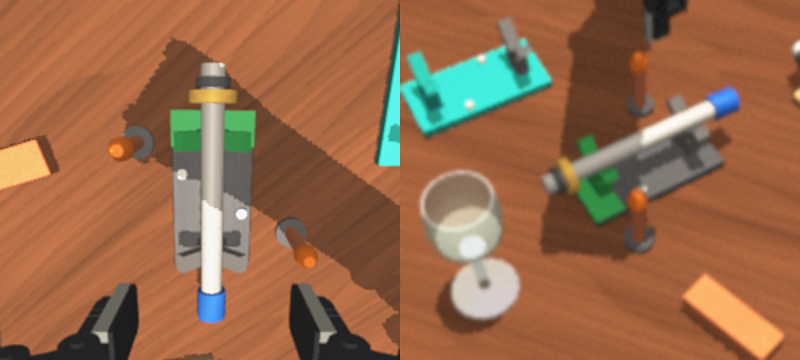

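The arbor is seated in both saddles, with the brass flange at the green end (212,95) and the blue cap at the grey end (211,305). The goblet hasn't moved.

```bash
python3 -c "
from bench import r
print(r.hand_in())"
```

```text
the job is handed in; nothing more can be done
None
```

I handed the job in at about 21 s: the arbor is turned end for end and seated in both saddles, brass flange at the green end and blue cap at the grey, with the goblet unmoved. One concern is that I first turned it the wrong way into joint limits, where the force reading peaked at about 88 N; afterwards the pictures showed nothing disturbed.

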